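Shim the rocking bottle stand

TASK

The low plywood bottle stand rocks because its near right foot does not reach the worktop. Working from the stand's right-hand end, slide the flat blue packer under that foot until its nose is well past the middle of the foot, then slide the orange wedge in on top of the packer, thin end first, just until it sits snug under the foot, without forcing it. Let go, press gently but firmly straight down on the round black pad above that foot to check that the stand no longer rocks, and leave both shims in place and everything else undisturbed.

Things in the scene. Friction and masses are not known exactly. Their poses are not given: they have to be found in the camera images.
- stand_base: low plywood bottle stand, board 180 x 280 x 16 mm, top of the board 68 mm above the worktop, carrying a blue jug and a red spray can fixed to it. Origin on the worktop under the middle of the board; x along the short side away from the robot, y along the long side to the left, z up. It rocks about the line through its near left and far right feet and cannot be pushed about.
- short_foot (a point): point on the worktop plumb under the centre of the near right (short) foot, axes as stand_base. The foot is a flat rubber disc 30 mm across on a 22 mm leg. At rest its underside is level, 13 to 21.5 mm above the worktop, different each time, not measured. The shims go in along +y, from the free worktop on the -y side.
- press_point (a point): centre of the top face of the round black rubber pad (30 mm across, 4 mm thick) on the board's near right corner, straight above the short foot, 72 mm above the worktop when the stand is at rest
- stand (a joint): rocking angle of the stand in rad: 0 at rest (short foot in the air, far left foot down), growing as the short foot goes down; 0.01 rad is 1.2 mm at the foot. Unshimmed, 2 to 4 N pressed down above the short foot tips it until that foot comes down.
- packer: flat blue plastic shim, 44 mm wide (x), 120 mm long (y), 7 mm thick, rounded thin nose at +y; origin in the centre of its underside; lies flat and loose on the worktop, 50 g
- packer_nose (a point): middle of the packer's nose end, at y = +60 mm, on the underside
- packer_grip (a point): a good place to grasp the packer across its 44 mm width, 35 mm from its tail end (y = -25 mm), at half its thickness (3.5 mm above its underside)
- wedge: orange plastic wedge, 30 mm wide (x), 115 mm long (y), thin end at +y, 2 mm thick there; its top rises 1 mm in every 5 mm toward the tail, where a grip block 24 mm long, 30 mm wide and 24 mm high ends it; flat underside, origin in its centre; loose, about 50 g. Pushed in with about 10 N it is snug and then holds by friction.
- wedge_nose (a point): middle of the wedge's thin end, at y = +57.5 mm, on the underside
- wedge_grip (a point): centre of the wedge's grip block, 12 mm from the tail end and 12 mm above the underside; grasp across the 30 mm width
- soap_carton: red soap carton 47 x 64 x 44 mm, a bystander; origin under its centre
- dropper_bottle: brown dropper bottle 33 mm across, 102 mm high, a bystander; origin under its centre
- red_spool: red thread spool 28 mm across, 43 mm high, a bystander; origin under its centre
- blue_spool: blue thread spool 28 mm across, 43 mm high, a bystander; origin under its centre
There are look-alikes about, which are no part of the job. Of the things like the wedge, leave any that is green; of the rest the larger one is meant.

How it is judged:
On the way, in this order (a step that is already met when the one before it is completed fails the run):
1. the packer lies flat on the worktop under the short foot, its nose past the foot's centre (y of packer_nose in the frame of short_foot between 0.006 and 0.06 m and x of packer_nose in the frame of short_foot between -0.012 and 0.012 m and height (world z) of packer below 0.004 m and angle between the y axis of packer and the y axis of stand_base, either way round below 0.2 rad), for 0.2 s.
2. the wedge lies on the packer under the foot, its thin end past the foot's centre, and has been let go (all of step 1 and y of wedge_nose in the frame of short_foot between 0.002 and 0.07 m and x of wedge_nose in the frame of short_foot between -0.012 and 0.012 m and height (world z) of wedge between 0.004 and 0.012 m and angle between wedge's own z axis and vertical below 0.08 rad and angle between the y axis of wedge and the y axis of stand_base, either way round below 0.2 rad and contact force between the fingers and wedge below 0.2 N), for 0.2 s.
3. the corner pad is pressed down with more than 4 N and the stand does not rock (less than 0.006 rad, 0.7 mm at the foot) (all of step 1 and contact force between the fingers and corner_pad above 4 N and value of joint stand below 0.006 rad and y of wedge_nose in the frame of short_foot between 0.002 and 0.07 m and x of wedge_nose in the frame of short_foot between -0.012 and 0.012 m and height (world z) of wedge between 0.004 and 0.012 m and angle between wedge's own z axis and vertical below 0.08 rad and angle between the y axis of wedge and the y axis of stand_base, either way round below 0.2 rad), for 0.3 s.
At the end, for the whole second after the job is handed in: Packer flat on the worktop, wedge flat on the packer, both within 0.2 rad of square and 12 mm sideways of the short foot; packer nose at least 6 mm and wedge thin end at least 2 mm past the foot centre; stand within 0.006 rad of rest; both shims still (all of step 1 and y of wedge_nose in the frame of short_foot between 0.002 and 0.07 m and x of wedge_nose in the frame of short_foot between -0.012 and 0.012 m and height (world z) of wedge between 0.004 and 0.012 m and angle between wedge's own z axis and vertical below 0.08 rad and angle between the y axis of wedge and the y axis of stand_base, either way round below 0.2 rad and value of joint stand below 0.006 rad and linear speed of each of wedge, packer below 0.01 m/s); the robot touches nothing.
It fails at once if the wedge is forced: more than 25 N between wedge and stand (contact force between wedge and stand above 25 N).
It fails at once if the robot pushes the stand with more than 30 N (contact force between any of the fingers, the arm and stand above 30 N).
It fails at once if a bystander is moved by more than 20 mm (distance of any of soap_carton, dropper_bottle, red_spool, blue_spool from where it was at the start of the episode above 0.02 m).
It also fails if it takes over 67 s, if anything falls off the work surface, if the arm or the gripper's body presses on something with over 40 N, if the wrist force passes 120 N, or if a joint passes its speed limit or range.

ROBOT

A 7-joint arm with a two-finger parallel gripper is mounted at the origin on a cart in front of the work surface, level with it; the furniture and walls round the work are solid. World frame = base frame: x ahead of the robot, y to its left, z up, the work surface at z = 0. Lengths are in m, angles in rad, forces in N, time in s.
With the tool pointing down it reaches from about 0.4 to 0.925 m from the base axis. Payload 5.6 kg.
Tool frame: the origin (TCP) lies midway between the tips of the shut fingers; the grasp point (between the pads) lies 19 mm behind it; z points along the fingers, y is the line along which they close (so a half turn about z gives the same grasp; the last joint's range is limited). The gripper opens to 85 mm and grips with 20 to 120 N. Pads are 22 mm wide; open, the fingers measure 114 mm over their backs; the gripper's body (76 mm by 85 mm) begins 54 mm behind the grasp point. The pads swing forward as they close: fully open they stand 13 mm farther back than shut.
Start: joints at [-1.168, 0.468, -0.012, 1.603, 0.006, 1.071, -0.056], TCP at [0.28, 0.586, 0.231] pointing down, gripper open.
Joint ranges: [-2.53, 2.53], [-0.31, 2.02], [-1.57, 1.55], [0.28, 2.44], [-1.29, 4.43], [0.15, 1.84], [-2.92, 2.92]. Speed limits (rad/s): [2.57, 2.57, 3.14, 3.14, 3.14, 3.14, 3.14].

INTERFACE

Orientations are given as a unit quaternion [w, x, y, z].
In Python, from plant import env gives the robot as it stands.
- The arm moves only by the tool servo_tool, never from a script. Its argument "steps" is a list of rows, each a list of 7 numbers: the shift along the tool's x, y, z in m, then the turn, a rotation vector about the tool's x, y, z in rad, then the finger opening in m, from 0 to 0.0854. A call has 1 to 8 rows; each row shifts and turns the commanded pose from where the row before left it, along the tool's axes as they then stand; what a row does not reach is not made up. A row lasts 1/12 s, in which the tool goes at most 41.7 mm and 7.16 degrees, less where a joint would pass 70% of its speed; a pose out of reach is approached as far as the arm can. A call is refused whole if a number of a shift passes 0.0417 or a number of a turn 0.125, either way. A call with a gripper value outside its range is refused whole. The fingers move at their own pace and stop on an object; "squeeze" is the grip in N (left out, the last holds). Time passes only in rows, so rows that do not move let the fingers close. It gives the time, the measured TCP pose, the force, the opening and the grip force at its end, in the units of the state.
- env.state(): the state, without advancing time (a new reading comes with each control period).
- env.capture(name): name is "side" or "top" or "wrist"; returns a dict with "frame" (480x640x3 uint8, red, green, blue), "range_z" (480x640 float32, m along the optical axis (not along the pixel's ray), 0 where there is no reading), "intrinsics" (3x3 intrinsics, pixels), "world_to_cam" (4x4, takes a point from world to camera coordinates). Camera axes: x right, y up, looking along -z (the intrinsics and any distortion apply to the point x, -y, -z); pixel columns grow to the right and rows downward; lengths in m; the calibration is good to about 2 mm. A picture is of the moment at which its call begins.
- env.sign_off(): hands the job in; it is judged then, once.
The state is a dict: "t": time; "qpos": joint angles; "qd": joint speeds; "tau": joint torques, N m; "position": TCP position; "eef_rot": TCP orientation; "contact_force": force on the tool from outside, world axes, zero at the start; "wrist_torque": the same for the moment, N m; "opening": opening from 0.0 (shut) to 1.0 (fully open); "finger_force": force on a finger pad.
Only numpy, scipy, OpenCV 4.12 (cv2) and the standard library are available. Lean on these libraries where they do the work, as an engineer would, in place of code of your own. Each camera call takes 0.05 s, during which the arm holds its last target. There are 200 camera calls.

## Working session

There is one attempt and no reset: what is moved stays moved. The work goes in short steps, Python scripts to look and compute and a tool call to move; the robot and the scene stay as the last step left them, time stands still between calls to the robot, and variables do not carry over. Pictures are saved under pics/ and viewed, at most 10 in all, crops included, and the job is handed in when it is done.

Besides the shell and the picture viewer there is one more tool, called after "Request:" by a JSON object that holds its "api" and its "payload", one argument or row to a line. servo_tool: Moves the arm, as the interface text tells. Its arguments: {"type":"object","properties":{"steps":{"type":"array"},"squeeze":{"type":"number"}},"required":["steps"]}

```bash
mkdir -p pics; ls; cat > h.py <<'E'
import numpy as np, cv2
from plant import env
def cap(n,save=None):
    c=env.capture(n)
    if save: cv2.imwrite('pics/'+save,c['frame'][:,:,::-1])
    return c
def pts(c):
    z=c['range_z'];K=c['intrinsics'];v,u=np.mgrid[0:480,0:640]
    P=np.stack([(u-K[0,2])/K[0,0]*z,-(v-K[1,2])/K[1,1]*z,-z],-1)
    M=np.linalg.inv(c['world_to_cam']);return P@M[:3,:3].T+M[:3,3]
def ray(c,u,v,h):
    K=c['intrinsics'];d=np.array([(u-K[0,2])/K[0,0],-(v-K[1,2])/K[1,1],-1.])
    M=np.linalg.inv(c['world_to_cam']);d=M[:3,:3]@d;o=M[:3,3]
    return o+d*(h-o[2])/d[2]
def pix(c,p):
    q=c['world_to_cam']@np.r_[p,1];q=q[:3];K=c['intrinsics']
    return K[0,0]*q[0]/-q[2]+K[0,2],K[1,1]*-q[1]/-q[2]+K[1,2]
E
python3 - <<'E'
from h import *
s=env.state();print(s['position'],s['eef_rot'],s['t'],s['opening'])
for n in('side','top'):
    c=cap(n,n+'0.png');print(n,np.linalg.inv(c['world_to_cam']).round(3).tolist(),c['intrinsics'].round(1).tolist(),(c['range_z']>0).mean())
E
```

```text
pics
[0.28009439 0.58593831 0.23032684] [-1.34085989e-04  2.21091088e-01  9.75252759e-01 -8.76614066e-04] 0.0 0.9970014812037371
side [[0.902, 0.16, -0.402, 0.06], [-0.432, 0.308, -0.848, -1.162], [-0.012, 0.938, 0.347, 0.505], [0.0, 0.0, 0.0, 1.0]] [[521.6, 0.0, 323.2], [0.0, 521.6, 240.7], [0.0, 0.0, 1.0]] 0.9719694010416666
top [[-0.12, 0.973, -0.198, 0.324], [-0.993, -0.117, 0.024, -0.081], [0.0, 0.199, 0.98, 1.207], [0.0, 0.0, 0.0, 1.0]] [[438.8, 0.0, 315.8], [0.0, 438.8, 241.0], [0.0, 0.0, 1.0]] 0.9961881510416667
```

View pics/top0.png

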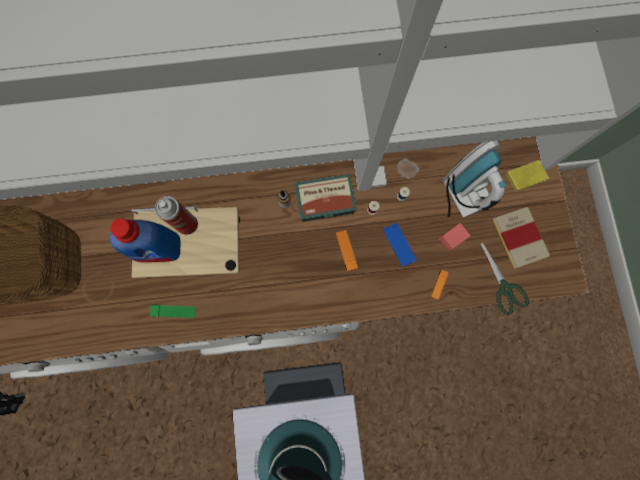

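View pics/side0.png

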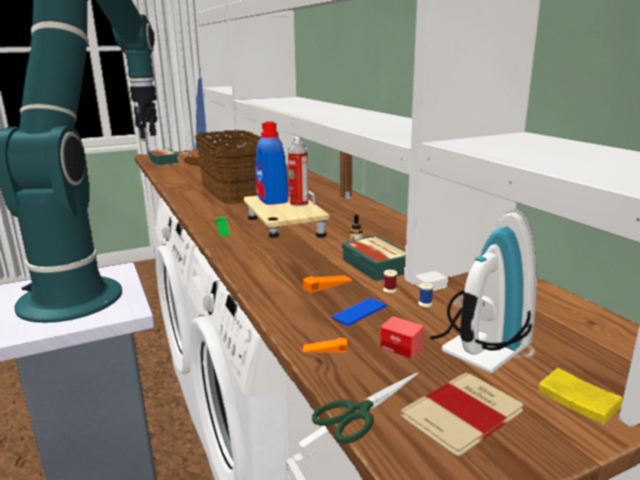

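The top view shows the board (131-239, 207-277) with the black pad at (230,265), the large orange wedge at (347,250), a small one at (440,284), and the packer at (400,245). The side view agrees.

```bash
cat > m.py <<'E'
from h import *
def comps(mask,amin=40):
    n,l,s,ce=cv2.connectedComponentsWithStats(mask.astype(np.uint8),connectivity=8)
    return [(l==i) for i in range(1,n) if s[i,4]>=amin]
def rect(c,m,h):
    """min area rect of mask's contour cast to plane h, in mm world xy"""
    ct=max(cv2.findContours(m.astype(np.uint8),cv2.RETR_EXTERNAL,cv2.CHAIN_APPROX_NONE)[0],key=len)[:,0]
    w=np.array([ray(c,u,v,h)[:2] for u,v in ct])*1000
    return cv2.minAreaRect(w.astype(np.float32)),w
def masks(c):
    hs=cv2.cvtColor(c['frame'],cv2.COLOR_RGB2HSV);H,S,V=[hs[...,i].astype(int) for i in range(3)]
    return dict(orange=(H>9)&(H<20)&(S>190)&(V>150),blue=(H>105)&(H<125)&(S>170)&(V>90),black=(V<45))
E
python3 - <<'E'
from m import *
for n in('top','side'):
    c=cap(n);P=pts(c);mk=masks(c)
    for k in mk:
        for m in comps(mk[k],25):
            v,u=np.nonzero(m);p=P[m];med=np.median(p,0)
            if not(-.7<med[1]<.5 and .3<med[0]<.95): continue
            r,w=rect(c,m,np.median(p[:,2]))
            print(n,k,u.mean().round(1),v.mean().round(1),len(u),'med',med.round(3),'z',np.percentile(p[:,2],[5,50,95]).round(3),'rect',np.round(r[0],1),np.round(r[1],1),round(r[2],1))
    hs=cv2.cvtColor(c['frame'],cv2.COLOR_RGB2HSV)
    if n=='top':
        b=(abs(P[...,2]-.068)<.006)&(P[...,1]>0)&(P[...,1]<.5)&(P[...,0]>.4)&(P[...,0]<.8)
        m=max(comps(b),key=lambda m:m.sum());r,w=rect(c,m,.068);print('board',r,cv2.boxPoints(r).round(0).tolist(),np.median(P[m][:,2]))
E
```

```text
top orange 346.4 250.4 419 med [ 0.527 -0.191  0.014] z [0.003 0.014 0.026] rect [ 529.3 -191.1] [111.   29.8] 9.8
top orange 440.9 280.5 128 med [ 0.417 -0.438  0.011] z [0.005 0.011 0.018] rect [ 411.2 -434.1] [19.  66.8] 59.1
top blue 399.4 244.4 616 med [ 0.529 -0.341  0.007] z [0.003 0.007 0.011] rect [ 528.8 -341.2] [116.2  42.5] 18.4
top blue 125.8 250.9 59 med [0.553 0.333 0.215] z [0.184 0.215 0.231] rect [553.7 334.4] [44.3 13.7] 77.1
top black 453.2 184.9 28 med [ 0.66  -0.493  0.085] z [0.08  0.085 0.091] rect [ 659.7 -493.4] [ 6.4 53.4] 82.9
top black 448.1 197.9 50 med [ 0.641 -0.492  0.026] z [0.006 0.026 0.056] rect [ 641.9 -493.4] [  5.6 108.4] 79.7
top black 490.3 205.1 42 med [ 0.589 -0.575  0.098] z [0.006 0.098 0.127] rect [ 588.4 -574.5] [10.9 48. ] 30.3
top black 343.1 213.3 35 med [ 0.634 -0.197  0.013] z [0.004 0.013 0.022] rect [ 634.9 -197.6] [ 5.7 55.5] 4.8
top black 313.3 218.2 36 med [ 0.631 -0.109  0.014] z [0.004 0.014 0.021] rect [ 630.2 -112.1] [ 4.3 59.5] 2.9
top black 230.3 264.9 72 med [0.517 0.12  0.073] z [0.068 0.073 0.077] rect [516.  119.4] [
[... 660 characters left out ...]
.5] 53.5
side blue 358.3 311.4 635 med [ 0.521 -0.347  0.007] z [0.004 0.007 0.009] rect [ 524.3 -346.3] [117.3  46.8] 18.4
side black 213.8 288.3 30 med [ 0.335  0.104 -0.093] z [-0.104 -0.093 -0.08 ] rect [334.2 104.6] [69.5  7.8] 75.4
side black 463.5 316.9 622 med [ 0.591 -0.582  0.083] z [0.02  0.083 0.128] rect [ 599.6 -560.7] [185.4  58.1] 38.9
side black 230.7 305.1 93 med [ 0.341 -0.04  -0.078] z [-0.089 -0.078 -0.066] rect [340.3 -40.3] [93.4 18. ] 85.6
side black 507.8 338.5 242 med [ 0.644 -0.621  0.054] z [0.034 0.054 0.077] rect [ 674.6 -604.1] [158.5  40.2] 12.0
side black 220.3 401.5 113 med [ 0.35   0.239 -0.553] z [-0.6   -0.553 -0.493] rect [352.  246.9] [272.5   7.8] 82.6
```

Request:
{"api": "servo_tool", "payload": {
  "steps": [
    [-0.026,-0.03,0,0,0,0,0.0854],
    [-0.026,-0.03,0,0,0,0,0.0854],
    [-0.026,-0.03,0,0,0,0,0.0854],
    [-0.026,-0.03,0,0,0,0,0.0854],
    [-0.026,-0.03,0,0,0,0,0.0854],
    [-0.026,-0.03,0,0,0,0,0.0854],
    [-0.026,-0.03,0,0,0,0,0.0854],
    [-0.026,-0.03,0,0,0,0,0.0854]
  ]
}}

```text
t: 0.87
position: [0.3646, 0.2783, 0.2314]
eef_rot: [0.0, 0.221, 0.975, 0.0]
contact_force: [0.6, 0.2, -0.2]
opening: 0.996
finger_force: 0.0
```

Request:
{"api": "servo_tool", "payload": {
  "steps": [
    [-0.026,-0.03,0,0,0,0,0.0854],
    [-0.026,-0.03,0,0,0,0,0.0854],
    [-0.026,-0.03,0,0,0,0,0.0854],
    [-0.026,-0.03,0,0,0,0,0.0854],
    [-0.026,-0.03,0,0,0,0,0.0854],
    [-0.026,-0.03,0,0,0,0,0.0854],
    [-0.026,-0.03,0,0,0,0,0.0854],
    [-0.026,-0.03,0,0,0,0,0.0854]
  ]
}}

```text
t: 1.53
position: [0.4487, -0.0279, 0.2316]
eef_rot: [0.0, 0.221, 0.975, 0.0]
contact_force: [1.3, 0.1, -0.2]
opening: 0.999
finger_force: 0.0
```

Request:
{"api": "servo_tool", "payload": {
  "steps": [
    [-0.026,-0.03,0,0,0,0,0.0854],
    [-0.026,-0.03,0,0,0,0,0.0854],
    [-0.026,-0.03,0,0,0,0,0.0854],
    [-0.026,-0.03,0,0,0,0,0.0854],
    [-0.026,-0.03,0,0,0,0,0.0854],
    [-0.026,-0.03,0,0,0,0,0.0854],
    [0,0,0,0,0,0,0.0854],
    [0,0,0,0,0,0,0.0854]
  ]
}}

```text
t: 2.2
position: [0.5111, -0.2582, 0.2308]
eef_rot: [-0.0, 0.223, 0.975, -0.001]
contact_force: [0.0, 1.4, -1.5]
opening: 0.996
finger_force: 0.0
```

Request:
{"api": "servo_tool", "payload": {
  "steps": [
    [0,0,0,0,0,0.12,0.0854],
    [0,0,0,0,0,0.12,0.0854],
    [0,0,0,0,0,0.12,0.0854],
    [0,0,0,0,0,0.12,0.0854],
    [0,0,0,0,0,0.12,0.0854],
    [0,0,0,0,0,0.12,0.0854],
    [0,0,0,0,0,0.12,0.0854],
    [0,0,0,0,0,0.12,0.0854]
  ]
}}

```text
t: 2.87
position: [0.5118, -0.2534, 0.2311]
eef_rot: [-0.001, 0.648, 0.762, 0.001]
contact_force: [0.4, 0.7, -0.1]
opening: 1.0
finger_force: 0.0
```

Request:
{"api": "servo_tool", "payload": {
  "steps": [
    [0,0,0,0,0,0.12,0.0854],
    [0,0,0,0,0,0.12,0.0854],
    [0,0,0,0,0,0.12,0.0854],
    [0,0,0,0,0,0.12,0.0854],
    [0,0,0,0,0,0.12,0.0854],
    [0,0,0,0,0,0.12,0.0854],
    [0,0,0,0,0,0.12,0.0854],
    [0,0,0,0,0,0.12,0.0854]
  ]
}}

```text
t: 3.53
position: [0.5118, -0.2534, 0.231]
eef_rot: [-0.001, 0.926, 0.377, 0.0]
contact_force: [-0.2, 0.2, -0.4]
opening: 1.001
finger_force: 0.0
```

Request:
{"api": "servo_tool", "payload": {
  "steps": [
    [0,0,0,0,0,0.12,0.0854],
    [0,0,0,0,0,0.12,0.0854],
    [0,0,0,0,0,0.12,0.0854],
    [0,0,0,0,0,0.12,0.0854],
    [0,0,0,0,0,0,0.0854]
  ]
}}

```text
t: 3.95
position: [0.5119, -0.2535, 0.2307]
eef_rot: [-0.001, 0.989, 0.147, -0.0]
contact_force: [-0.3, -0.1, -0.0]
opening: 0.999
finger_force: 0.0
```

```bash
python3 - <<'E'
from m import *
print(env.state()['qpos'].round(2))
c=cap('wrist','w1.png');P=pts(c);mk=masks(c)
print(np.linalg.inv(c['world_to_cam']).round(3).tolist())
for k in('orange','blue'):
    for m in comps(mk[k],300):
        v,u=np.nonzero(m);p=P[m];r,w=rect(c,m,np.median(p[:,2]));print(k,u.mean(),v.mean(),p.mean(0).round(4),r,np.percentile(p[:,2],[2,50,98]).round(4))
E
```

```text
[-0.4   0.51  1.08  1.85 -0.51  1.09 -0.4 ]
[[0.292, 0.922, 0.254, 0.576], [-0.956, 0.282, 0.076, -0.233], [-0.002, -0.265, 0.964, 0.374], [0.0, 0.0, 0.0, 1.0]]
```

View pics/w1.png

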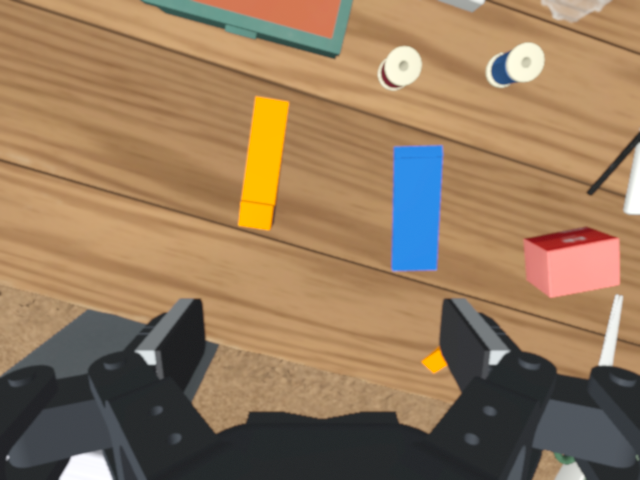

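The wrist view shows the wedge at (262,160), with its grip block at the lower end and its nose up. The packer is at (417,208) with the bevel line of its nose at the top end. Both noses therefore point toward +x.

```bash
sed -i 's/(H>9)&(H<20)/(H>9)\&(H<26)/; s/(H>105)/(H>98)/' m.py; python3 - <<'E'
from m import *
c=cap('wrist');P=pts(c);mk=masks(c)
for k in('orange','blue'):
    for m in comps(mk[k],300):
        v,u=np.nonzero(m);p=P[m];r,w=rect(c,m,.007 if k=='blue' else .013);print(k,u.mean(),v.mean(),p.mean(0).round(4),r,np.percentile(p[:,2],[2,50,98]).round(4))
        if k=='orange':
            q=p[p[:,2]>.02]; print('block top',q.mean(0).round(4) if len(q) else 0,len(q), cv2.minAreaRect((p[:,:2]*1000).astype(np.float32)))
        else: print(cv2.minAreaRect((p[:,:2]*1000).astype(np.float32)))
E
```

```text
orange 262.9692893969962 162.824030486438 [ 0.5323 -0.1907  0.0155] ((529.7332153320312, -191.2853546142578), (118.21519470214844, 32.39957046508789), 5.846858024597168) [0.0021 0.0139 0.0257]
block top [ 0.4915 -0.1976  0.0298] 1069 ((529.5956420898438, -205.48080444335938), (122.48907470703125, 65.19549560546875), 6.06311559677124)
orange 433.9894736842105 360.6815789473684 [ 0.3873 -0.4143  0.0102] ((389.47705078125, -414.32049560546875), (21.916404724121094, 25.48227882385254), 61.288578033447266) [0.0011 0.0041 0.1091]
block top [ 0.5374 -0.2732  0.2977] 8 ((477.86651611328125, -334.0824279785156), (279.9750061035156, 24.013877868652344), 40.899375915527344)
blue 415.50009209799225 207.4361760913612 [ 0.5335 -0.3383  0.0087] ((531.0872802734375, -339.5652770996094), (117.6086196899414, 42.380062103271484), 18.557723999023438) [0.0049 0.0076 0.0093]
((528.9158325195312, -305.993896484375), (135.64244079589844, 107.26995849609375), 18.814008712768555)
```

```bash
cat >> h.py <<'E'
from scipy.spatial.transform import Rotation as R
def go(x,y,z,yawx):
    """print turn about tool z and shift in tool axes (after the turn) to reach mm target, tool x at yawx deg"""
    s=env.state();q=s['eef_rot'];M=R.from_quat(np.r_[q[1:],q[0]])
    a=np.radians(yawx);T=np.array([[np.cos(a),np.sin(a),0],[np.sin(a),-np.cos(a),0],[0,0,-1]])
    D=R.from_matrix(M.as_matrix().T@T)
    d=np.array([x,y,z])/1000-s['position']
    print('turn',D.as_rotvec().round(4),'shift before turn',(M.as_matrix().T@d).round(4),'after',(T.T@d).round(4),'q',s['qpos'].round(2),'F',np.round(s['contact_force'],1),'pos',s['position'].round(4),'t',s['t'])
E
python3 -c "
from h import *
go(495,-352.2,50,18.5)"
```

```text
turn [-0.0013  0.0002 -0.0219] shift before turn [-0.0452  0.089   0.1808] after [-0.0471  0.0877  0.1809] q [-0.4   0.51  1.08  1.85 -0.51  1.09 -0.39] F [ 0.4 -0.4  0.3] pos [ 0.5119 -0.2541  0.2309] t 4.05
```

Request:
{"api": "servo_tool", "payload": {
  "steps": [
    [0,0,0,0,0,-0.022,0.06],
    [-0.0067,0.0125,0.0258,0,0,0,0.06],
    [-0.0067,0.0125,0.0258,0,0,0,0.06],
    [-0.0067,0.0125,0.0258,0,0,0,0.06],
    [-0.0067,0.0125,0.0258,0,0,0,0.06],
    [-0.0067,0.0125,0.0258,0,0,0,0.06],
    [-0.0067,0.0125,0.0258,0,0,0,0.06],
    [-0.0067,0.0125,0.0258,0,0,0,0.06]
  ]
}}

```text
t: 4.72
position: [0.4946, -0.3536, 0.0495]
eef_rot: [-0.0, 0.987, 0.16, 0.0]
contact_force: [0.3, 0.7, -0.5]
opening: 0.702
finger_force: 0.0
```

Request:
{"api": "servo_tool", "payload": {
  "steps": [
    [0,0,0.01,0,0,0,0.06],
    [0,0,0.01,0,0,0,0.06],
    [0,0,0.01,0,0,0,0.06],
    [0,0,0.007,0,0,0,0.06],
    [0,0,0.003,0,0,0,0.06],
    [0,0,0.002,0,0,0,0.06],
    [0,0,0,0,0,0,0.06],
    [0,0,0,0,0,0,0.06]
  ]
}}

```text
t: 5.38
position: [0.4951, -0.3533, 0.0093]
eef_rot: [0.0, 0.987, 0.159, 0.0]
contact_force: [1.1, -0.9, -0.5]
opening: 0.702
finger_force: 0.0
```

```bash
python3 -c "
from h import *
go(495,-352.2,5,18.5)
c=cap('side','s1.png');cv2.imwrite('pics/s1c.png',cv2.resize(c['frame'][240:360,270:430,::-1],(800,600)))"
```

```text
turn [ 0.0007 -0.0008 -0.0044] shift before turn [ 0.0002 -0.0011  0.0043] after [ 0.0003 -0.0011  0.0043] q [ 0.01  0.84  0.77  1.87 -0.82  0.79 -0.02] F [ 1.1 -0.9 -0.5] pos [ 0.4951 -0.3533  0.0093] t 5.3833
```

View pics/s1c.png

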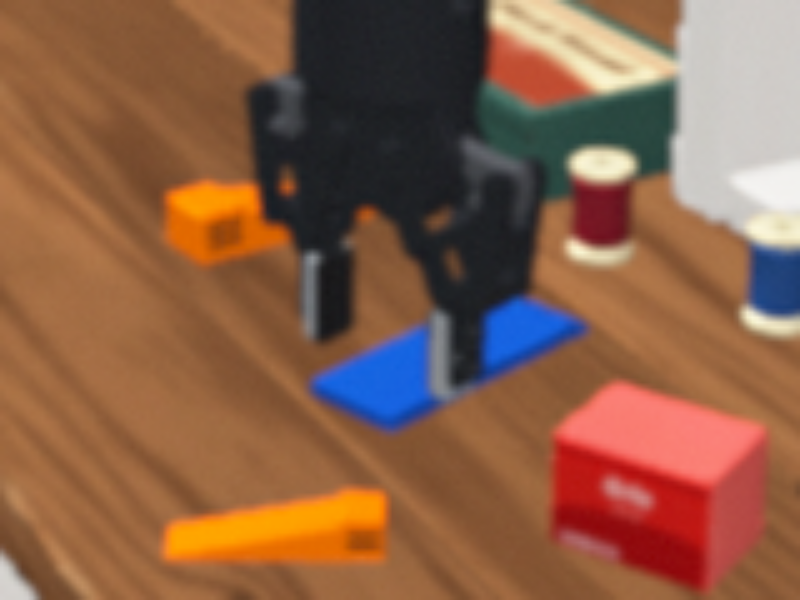

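The crop shows the fingers straddling the blue packer, still a few mm above the worktop.

Request:
{"api": "servo_tool", "payload": {
  "steps": [
    [0,-0.001,0.003,0,0,0,0.06],
    [0,0,0.003,0,0,0,0.06],
    [0,0,0.003,0,0,0,0.06],
    [0,0,0,0,0,0,0.049],
    [0,0,0,0,0,0,0.049],
    [0,0,0,0,0,0,0.049]
  ]
}}

```text
t: 5.93
position: [0.4942, -0.3526, -0.0004]
eef_rot: [0.0, 0.987, 0.158, -0.0]
contact_force: [0.3, -0.1, -0.6]
opening: 0.571
finger_force: 0.0
```

Request:
{"api": "servo_tool", "payload": {
  "steps": [
    [0,0,0.001,0,0,0,0.049],
    [0,0,0.001,0,0,0,0.049],
    [0,0,0,0,0,0,0.049]
  ]
}}

```text
t: 6.18
position: [0.4942, -0.3524, -0.0025]
eef_rot: [-0.0, 0.987, 0.158, -0.0]
contact_force: [0.2, -0.5, 0.5]
opening: 0.578
finger_force: 0.0
```

Close on it.

Request:
{"api": "servo_tool", "payload": {
  "steps": [
    [0,0,0,0,0,0,0.036],
    [0,0,0,0,0,0,0.036],
    [0,0,0,0,0,0,0.036],
    [0,0,0,0,0,0,0.036],
    [0,0,0,0,0,0,0.036],
    [0,0,0,0,0,0,0.036]
  ],
  "squeeze": 40
}}

```text
t: 6.68
position: [0.4946, -0.3531, -0.0016]
eef_rot: [0.001, 0.987, 0.158, 0.0]
contact_force: [0.8, -0.5, 6.0]
opening: 0.497
finger_force: 44.0
```

Request:
{"api": "servo_tool", "payload": {
  "steps": [
    [0,0,-0.004,0,0,0,0.036],
    [0,0,-0.008,0,0,0,0.036],
    [0,0,-0.015,0,0,0,0.036],
    [0,0,-0.02,0,0,0,0.036],
    [0,0,-0.015,0,0,0,0.036],
    [0,0,0,0,0,0,0.036]
  ]
}}

```text
t: 7.18
position: [0.4959, -0.354, 0.0636]
eef_rot: [0.002, 0.987, 0.158, 0.002]
contact_force: [0.9, -1.0, -0.4]
opening: 0.499
finger_force: 40.8
```

```bash
python3 - <<'E'
from m import *
F=np.array([516.8,119.4]);d=np.array([.073,.9973])
t=F-150*d; go(t[0],t[1],60,85.8)
c=cap('side');P=pts(c)
for m in comps(masks(c)['blue'],200):
    p=P[m];print(p.mean(0).round(3),m.sum(),np.percentile(p[:,2],[3,97]).round(3),rect(c,m,.067)[0])
E
```

```text
turn [ 6.2000e-03 -7.0000e-04 -1.1799e+00] shift before turn [ 0.1106 -0.3046  0.0027] after [ 0.3237 -0.0138  0.0036] q [-0.03  0.77  0.84  1.86 -0.75  0.86 -0.06] F [ 0.9 -1.  -0.4] pos [ 0.4959 -0.354   0.0636] t 7.1833
[0.57  0.255 0.163] 1398 [0.08  0.236] ((742.427490234375, 760.3390502929688), (1027.0152587890625, 118.15088653564453), 70.17922973632812)
[ 0.555 -0.346  0.074] 222 [0.069 0.113] ((557.3951416015625, -330.8809814453125), (73.72638702392578, 42.694332122802734), 17.070831298828125)
```

Request:
{"api": "servo_tool", "payload": {
  "steps": [
    [0.0138,-0.038,0,0,0,0,0.036],
    [0.0138,-0.038,0,0,0,0,0.036],
    [0.0138,-0.038,0,0,0,0,0.036],
    [0.0138,-0.038,0,0,0,0,0.036],
    [0.0138,-0.038,0,0,0,0,0.036],
    [0.0138,-0.038,0,0,0,0,0.036],
    [0.0138,-0.038,0,0,0,0,0.036],
    [0.0138,-0.038,0,0,0,0,0.036]
  ]
}}

```text
t: 7.9
position: [0.5034, -0.027, 0.0594]
eef_rot: [-0.0, 0.987, 0.158, -0.0]
contact_force: [0.6, 0.5, -1.4]
opening: 0.497
finger_force: 40.9
```

Request:
{"api": "servo_tool", "payload": {
  "steps": [
    [0,0,0,0,0,-0.118,0.036],
    [0,0,0,0,0,-0.118,0.036],
    [0,0,0,0,0,-0.118,0.036],
    [0,0,0,0,0,-0.118,0.036],
    [0,0,0,0,0,-0.118,0.036],
    [0,0,0,0,0,-0.118,0.036],
    [0,0,0,0,0,-0.118,0.036],
    [0,0,0,0,0,-0.118,0.036]
  ]
}}

```text
t: 8.57
position: [0.5037, -0.0291, 0.0594]
eef_rot: [-0.0, 0.806, 0.592, -0.0]
contact_force: [0.3, 0.2, -0.1]
opening: 0.496
finger_force: 40.9
```

Request:
{"api": "servo_tool", "payload": {
  "steps": [
    [0,0,0,0,0,-0.118,0.036],
    [0,0,0,0,0,-0.118,0.036],
    [0,0,0,0,0,0,0.036]
  ]
}}

```text
t: 8.82
position: [0.5038, -0.0291, 0.0596]
eef_rot: [-0.0, 0.732, 0.682, 0.0]
contact_force: [0.0, -0.6, -0.3]
opening: 0.499
finger_force: 40.9
```

```bash
python3 - <<'E'
from m import *
F=np.array([516.8,119.4]);d=np.array([.073,.9973])
t=F-150*d; go(t[0],t[1],60,85.8)
for n in ('top','wrist','side'):
  c=cap(n,n+'2.png');P=pts(c)
  for m in comps(masks(c)['blue'],60):
    p=P[m];print(n,p.mean(0).round(3),m.sum(),np.percentile(p[:,2],[3,97]).round(3),rect(c,m,.067)[0])
  for m in comps(masks(c)['black'],40):
    p=P[m];q=p.mean(0)
    if .4<q[0]<.6 and .05<q[1]<.2: print(n,'blk',q.round(4),m.sum(),rect(c,m,.072)[0])
E
```

```text
turn [-0.0005 -0.0007  0.003 ] shift before turn [-0.0009  0.0022 -0.0004] after [-0.0009  0.0022 -0.0004] q [-0.48  0.54  0.59  2.1  -0.5   0.64  0.38] F [ 0.  -0.6 -0.3] pos [ 0.5038 -0.0291  0.0596] t 8.8167
top [0.553 0.332 0.205] 83 [0.178 0.232] ((585.6362915039062, 393.8340759277344), (55.46067810058594, 16.784332275390625), 79.51482391357422)
wrist [0.507 0.016 0.069] 41888 [0.066 0.07 ] ((506.4665832519531, 9.387123107910156), (119.41655731201172, 44.55817413330078), 85.73143768310547)
side [0.548 0.258 0.178] 558 [0.093 0.238] ((723.378662109375, 787.5787353515625), (990.5502319335938, 62.22633743286133), 70.39079284667969)
side [ 0.507 -0.017  0.069] 185 [0.065 0.07 ] ((516.1151123046875, -2.24017333984375), (115.40335083007812, 39.486114501953125), 68.62305450439453)
side [ 0.662 -0.378  0.024] 103 [0.012 0.035] ((608.3593139648438, -448.526611328125), (44.705848693847656, 16.917285919189453), 54.41529846191406)
```

View pics/wrist2.png

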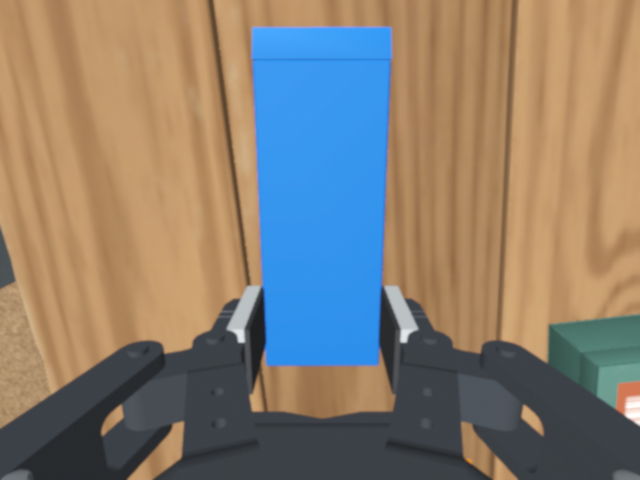

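Held squarely: nose at the top (252-391, 27), heading 85.7°. I'll lower it and slide it in.

Request:
{"api": "servo_tool", "payload": {
  "steps": [
    [0,0.002,0.01,0,0,0,0.036],
    [0,0,0.015,0,0,0,0.036],
    [0,0,0.015,0,0,0,0.036],
    [0,0,0.01,0,0,0,0.036],
    [0,0,0.006,0,0,0,0.036],
    [0,0,0.0025,0,0,0,0.036],
    [0,0,0,0,0,0,0.036],
    [0,0,0,0,0,0,0.036]
  ]
}}

```text
t: 9.63
position: [0.5064, -0.0295, 0.0014]
eef_rot: [0.0, 0.733, 0.681, 0.0]
contact_force: [-0.1, -0.1, -0.9]
opening: 0.501
finger_force: 40.9
```

Request:
{"api": "servo_tool", "payload": {
  "steps": [
    [0.007,0,0,0,0,0,0.036],
    [0.009,0,0,0,0,0,0.036],
    [0.009,0,0,0,0,0,0.036],
    [0.009,0,0,0,0,0,0.036],
    [0.006,0,0,0,0,0,0.036],
    [0,0,0,0,0,0,0.036]
  ]
}}

```text
t: 10.13
position: [0.5092, 0.0131, 0.0012]
eef_rot: [-0.0, 0.731, 0.682, 0.0]
contact_force: [0.1, -0.5, -0.4]
opening: 0.498
finger_force: 40.9
```

```bash
python3 - <<'E'
from m import *
F=np.array([516.8,119.4]);d=np.array([.073,.9973])
t=F-75*d; go(t[0],t[1],0,85.8)
c=cap('wrist','wrist3.png');P=pts(c)
for m in comps(masks(c)['blue'],500):
    p=P[m];print(p.mean(0).round(3),m.sum(),np.percentile(p[:,2],[3,97]).round(3),rect(c,m,.008)[0])
for m in comps(masks(c)['black'],200):
    p=P[m];r,w=rect(c,m,.072);print('blk',p.mean(0).round(4),m.sum(),r)
E
```

```text
turn [ 0.     -0.001   0.0037] shift before turn [ 0.0316 -0.0001  0.0012] after [ 0.0316 -0.0002  0.0012] q [-0.49  0.65  0.49  2.1  -0.6   0.53  0.38] F [ 0.1 -0.5 -0.4] pos [0.5092 0.0131 0.0012] t 10.1333
[0.512 0.059 0.011] 41848 [0.008 0.012] ((511.6510009765625, 51.67528533935547), (120.26882934570312, 44.749549865722656), 86.05736541748047)
blk [0.5164 0.1078 0.0273] 239 ((515.28076171875, 97.42127227783203), (1.1647273302078247, 8.650379180908203), 85.04668426513672)
blk [0.4883 0.0172 0.0301] 664 ((497.4642639160156, 39.61077880859375), (19.167341232299805, 2.6560862064361572), 83.81098937988281)
```

View pics/wrist3.png

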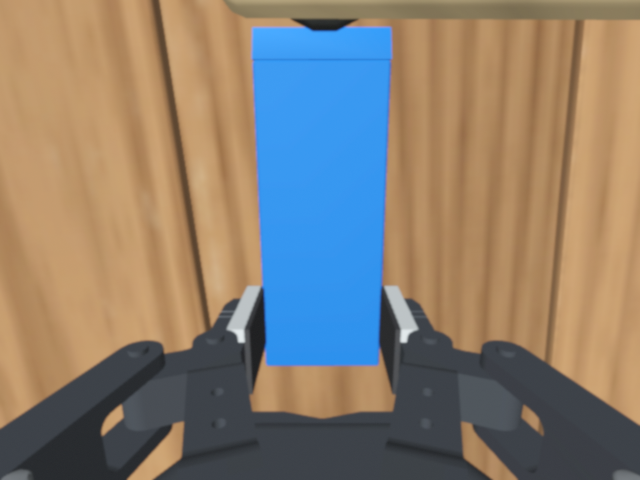

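The board edge and the dark foot at (325,22) sit centred over the packer's nose. I'll slide the rest of the way in, lower and release.

Request:
{"api": "servo_tool", "payload": {
  "steps": [
    [0.006,0,0,0,0,0,0.036],
    [0.007,0,0,0,0,0,0.036],
    [0.007,0,0,0,0,0,0.036],
    [0.007,0,0,0,0,0,0.036],
    [0.0055,0,0,0,0,0,0.036],
    [0,0,0.002,0,0,0,0.036],
    [0,0,0.001,0,0,0,0.036],
    [0,0,0,0,0,0,0.036]
  ]
}}

```text
t: 10.85
position: [0.5116, 0.0435, -0.0016]
eef_rot: [-0.0, 0.732, 0.681, 0.0]
contact_force: [0.1, 1.9, 2.3]
opening: 0.501
finger_force: 42.6
```

Request:
{"api": "servo_tool", "payload": {
  "steps": [
    [0,0,-0.001,0,0,0,0.06],
    [0,0,0,0,0,0,0.06],
    [0,0,0,0,0,0,0.06],
    [0,0,0,0,0,0,0.06],
    [0,0,-0.005,0,0,0,0.06],
    [-0.005,0,-0.01,0,0,0,0.06],
    [-0.02,0,-0.015,0,0,0,0.06],
    [-0.02,0,-0.03,0,0,0,0.06]
  ]
}}

```text
t: 11.52
position: [0.5064, -0.0021, 0.0585]
eef_rot: [-0.001, 0.732, 0.682, -0.002]
contact_force: [-0.2, 0.7, -0.4]
opening: 0.699
finger_force: 0.0
```

```bash
python3 - <<'E'
from m import *
# wedge in top view & plan the grasp; packer tail in wrist view
c=cap('wrist');P=pts(c)
F=np.array([516.8,119.4]);d=np.array([.073,.9973])
for m in comps(masks(c)['blue'],500):
    w=rect(c,m,.007)[1];s=(w-F)@d;n=(w-F)@np.array([d[1],-d[0]]);print('tail along',s.min(),'side',n[s<-60].min(),n[s<-60].max(),rect(c,m,.007)[0])
c=cap('top');P=pts(c)
for m in comps(masks(c)['orange'],100):
    print(rect(c,m,.013)[0])
u,v=pix(c,[.4745+.012,-.2005,.024]);print(u,v)
go(500,-198,100,7.5)
E
```

```text
tail along -96.46459490476639 side -21.248348408528273 21.508271765517357 ((513.1483154296875, 68.78163146972656), (91.29373168945312, 42.66990280151367), 86.01449584960938)
((529.0484008789062, -191.61639404296875), (110.64228820800781, 29.918092727661133), 9.11001205444336)
351.9390975861347 264.3114199597695
turn [ 0.0065 -0.0046  1.361 ] shift before turn [-0.192   0.0049 -0.0365] after [-0.0355  0.1887 -0.0367] q [-0.54  0.54  0.6   2.09 -0.51  0.64  0.33] F [0.6 0.3 0.8] pos [ 0.5105 -0.0062  0.0633] t 11.6167
```

Request:
{"api": "servo_tool", "payload": {
  "steps": [
    [-0.03,0,-0.02,0,0,0,0.06],
    [-0.032,0.001,-0.016,0,0,0,0.06],
    [-0.032,0.001,-0.016,0,0,0,0.06],
    [-0.032,0.001,-0.016,0,0,0,0.06],
    [-0.032,0.001,-0.016,0,0,0,0.06],
    [-0.034,0.001,-0.006,0,0,0,0.06]
  ]
}}

```text
t: 12.12
position: [0.4999, -0.1953, 0.1517]
eef_rot: [0.001, 0.732, 0.681, 0.001]
contact_force: [1.2, 0.1, 0.6]
opening: 0.704
finger_force: 0.0
```

Request:
{"api": "servo_tool", "payload": {
  "steps": [
    [0,0,0,0,0,0.123,0.06],
    [0,0,0,0,0,0.123,0.06],
    [0,0,0,0,0,0.123,0.06],
    [0,0,0,0,0,0.123,0.06],
    [0,0,0,0,0,0.123,0.06],
    [0,0,0,0,0,0.123,0.06],
    [0,0,0,0,0,0.123,0.06],
    [0,0,0,0,0,0.123,0.06]
  ]
}}

```text
t: 12.78
position: [0.499, -0.1936, 0.1496]
eef_rot: [-0.0, 0.968, 0.251, 0.0]
contact_force: [1.2, -0.4, -0.8]
opening: 0.699
finger_force: 0.0
```

Request:
{"api": "servo_tool", "payload": {
  "steps": [
    [0,0,0,0,0,0.123,0.06],
    [0,0,0,0,0,0.123,0.06],
    [0,0,0,0,0,0.123,0.06],
    [0,0,0,0,0,0,0.06]
  ]
}}

```text
t: 13.12
position: [0.499, -0.1936, 0.1492]
eef_rot: [0.0, 0.997, 0.071, -0.0]
contact_force: [0.6, -0.4, -0.1]
opening: 0.704
finger_force: 0.0
```

```bash
python3 - <<'E'
from m import *
c=cap('wrist','wrist4.png');P=pts(c)
for m in comps(masks(c)['orange'],1000):
    p=P[m];w=(p*1000)
    print(len(p),'zmax',np.percentile(w[:,2],99).round(1))
    t=w[abs(w[:,2]-24.5)<4]; print('block top',len(t),cv2.minAreaRect(t[:,:2].astype(np.float32)),np.median(t,0).round(1))
    a=np.radians(8);s=w[:,0]*np.cos(a)+w[:,1]*np.sin(a);n=-w[:,0]*np.sin(a)+w[:,1]*np.cos(a)
    # midline along ramp
    S=[];N=[]
    for b in np.arange(s.min()+30,s.max()-4,4):
        q=n[(s>=b)&(s<b+4)]
        if len(q)>20:S.append(b+2);N.append((q.min()+q.max())/2)
    k=np.polyfit(S,N,1);print('s',s.min(),s.max(),'heading',8+np.degrees(np.arctan(k[0])),np.round(N,1))
print(rect(c,m,.013)[0])
go(486.6,-198.7,100,8)
E
```

```text
7128 zmax 25.9
block top 1517 ((492.8999328613281, -196.2425537109375), (36.43266296386719, 29.223112106323242), 7.893172264099121) [ 488.9 -196.8   24.6]
s 433.471276654505 556.8719684513037 heading 8.029814355070322 [-262.1 -262.1 -262.1 -262.1 -262.1 -262.9 -262.1 -262.1 -262.2 -262.1
 -262.1 -262.1 -262.1 -262.1 -262.1 -262.2 -262.2 -262.2 -262.2 -262.2
 -262.1 -262.2 -262.2]
1838 zmax 213.3
block top 0 ((0.0, 0.0), (0.0, 0.0), 0.0) [nan nan nan]
s 334.5582793044556 534.1835961277309 heading 66.74942738064775 [-498.1 -499.8 -499.9 -498.6 -322.8]
((424.7378234863281, -436.182373046875), (35.04138946533203, 42.65977478027344), 61.2292594909668)
turn [0.0003 0.0004 0.0077] shift before turn [-0.013   0.0032  0.0492] after [-0.013   0.0033  0.0492] q [-0.49  0.58  1.05  2.   -0.63  0.93 -0.52] F [ 0.2 -0.1  0.1] pos [ 0.499  -0.1936  0.1492] t 13.1667
  return _methods._mean(a, axis=axis, dtype=dtype,
  ret = um.true_divide(
```

View pics/wrist4.png

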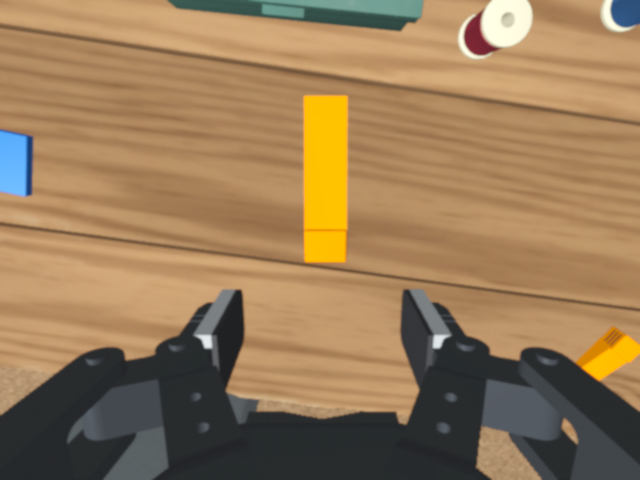

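The wedge is centred at x≈326, from its nose at row 96 to its tail at row 262. Heading is 8.0° and aligned with the tool. I'll descend onto the grip block.

Request:
{"api": "servo_tool", "payload": {
  "steps": [
    [-0.0138,0.001,0.01,0,0,0,0.06],
    [0,0,0.03,0,0,0,0.06],
    [0,0,0.03,0,0,0,0.06],
    [0,0,0.03,0,0,0,0.06],
    [0,0,0.025,0,0,0,0.055],
    [0,0,0.014,0,0,0,0.05],
    [0,0,0.007,0,0,0,0.045],
    [0,0,0,0,0,0,0.045]
  ]
}}

```text
t: 13.83
position: [0.4849, -0.1966, 0.0023]
eef_rot: [-0.001, 0.997, 0.073, -0.001]
contact_force: [0.6, 0.5, -0.5]
opening: 0.532
finger_force: 0.0
```

Request:
{"api": "servo_tool", "payload": {
  "steps": [
    [0,0,0,0,0,0,0.02],
    [0,0,0,0,0,0,0.02],
    [0,0,0,0,0,0,0.02],
    [0,0,0,0,0,0,0.02],
    [0,0,0,0,0,0,0.02],
    [0,0,0,0,0,0,0.02]
  ],
  "squeeze": 40
}}

```text
t: 14.33
position: [0.4864, -0.1969, 0.0042]
eef_rot: [0.0, 0.997, 0.073, 0.001]
contact_force: [-0.6, 0.9, 8.1]
opening: 0.343
finger_force: 40.6
```

Fz is 8 N, so the fingertips are touching the worktop. I'll regrip about 5 mm higher so they clear the packer later.

Request:
{"api": "servo_tool", "payload": {
  "steps": [
    [0,0,0,0,0,0,0.045],
    [0,0,0,0,0,0,0.045],
    [0,0,-0.005,0,0,0,0.045],
    [0,0,0,0,0,0,0.045]
  ]
}}

```text
t: 14.67
position: [0.4859, -0.197, 0.0088]
eef_rot: [0.0, 0.997, 0.072, 0.0]
contact_force: [0.6, -0.3, 0.3]
opening: 0.523
finger_force: 0.0
```

Request:
{"api": "servo_tool", "payload": {
  "steps": [
    [0,0,0,0,0,0,0.02],
    [0,0,0,0,0,0,0.02],
    [0,0,0,0,0,0,0.02],
    [0,0,0,0,0,0,0.02],
    [0,0,0,0,0,0,0.02],
    [0,0,0,0,0,0,0.02]
  ],
  "squeeze": 40
}}

```text
t: 15.17
position: [0.4858, -0.1969, 0.0086]
eef_rot: [-0.0, 0.997, 0.072, 0.0]
contact_force: [-0.4, 0.5, 4.5]
opening: 0.343
finger_force: 39.8
```

Request:
{"api": "servo_tool", "payload": {
  "steps": [
    [0,0,-0.005,0,0,0,0.02],
    [0,0,-0.015,0,0,0,0.02],
    [0,0,-0.025,0,0,0,0.02],
    [0.0096,-0.0345,0,0,0,0,0.02],
    [0.0096,-0.0345,0,0,0,0,0.02],
    [0.0096,-0.0345,0,0,0,0,0.02],
    [0.0096,-0.0345,0,0,0,0,0.02],
    [0,0,0,0,0,0,0.02]
  ]
}}

```text
t: 15.83
position: [0.5043, -0.046, 0.0523]
eef_rot: [-0.002, 0.997, 0.078, -0.001]
contact_force: [1.0, -0.5, -0.7]
opening: 0.341
finger_force: 39.7
```

Request:
{"api": "servo_tool", "payload": {
  "steps": [
    [0,0,0,0,0,-0.123,0.02],
    [0,0,0,0,0,-0.123,0.02],
    [0,0,0,0,0,-0.123,0.02],
    [0,0,0,0,0,-0.123,0.02],
    [0,0,0,0,0,-0.123,0.02],
    [0,0,0,0,0,-0.123,0.02],
    [0,0,0,0,0,-0.123,0.02],
    [0,0,0,0,0,-0.123,0.02]
  ]
}}

```text
t: 16.5
position: [0.5035, -0.055, 0.0533]
eef_rot: [0.0, 0.843, 0.537, -0.0]
contact_force: [-0.3, -0.9, -1.1]
opening: 0.344
finger_force: 39.8
```

Request:
{"api": "servo_tool", "payload": {
  "steps": [
    [0,0,0,0,0,-0.123,0.02],
    [0,0,0,0,0,-0.123,0.02],
    [0,0,0,0,0,-0.123,0.02],
    [0,0,0,0,0,0,0.02]
  ]
}}

```text
t: 16.83
position: [0.5036, -0.055, 0.0534]
eef_rot: [-0.0, 0.732, 0.682, 0.0]
contact_force: [0.2, 0.5, -1.4]
opening: 0.341
finger_force: 39.8
```

```bash
cat > st.py <<'E'
from m import *
F=np.array([516.8,119.4]);d=np.array([.073,.9973]);e=np.array([d[1],-d[0]])
s=env.state();p=s['position'][:2]*1000
print('TCP along',((p-F)@d).round(1),'side',((p-F)@e).round(1),'z',s['position'][2].round(4))
t=F-175*d; go(t[0],t[1],60,85.8)
E
cat > wp.py <<'E'
from st import *
import sys
c=cap('wrist',sys.argv[1]);P=pts(c);mk=masks(c)
for k in('orange','blue'):
  for m in comps(mk[k],800):
    w=P[m]*1000;S=(w[:,:2]-F)@d;N=(w[:,:2]-F)@e
    print(k,len(w),'along',np.percentile(S,[.3,99.7]).round(1))
    for b in range(-170,30,25):
        g=(S>b)&(S<b+8)
        if g.sum()>30: print(b+4,'side',np.percentile(N[g],[1,99]).round(1),'z',np.median(w[g,2]).round(1))
E
python3 wp.py wrist5.png
```

```text
TCP along -174.9 side -0.5 z 0.0534
turn [ 0.0001 -0.0004  0.0028] shift before turn [-0.0001  0.0005 -0.0066] after [-0.0001  0.0005 -0.0066] q [-0.41  0.55  0.57  2.1  -0.51  0.62  0.44] F [ 0.2  0.5 -1.4] pos [ 0.5036 -0.055   0.0534] t 16.8333
orange 27491 along [-184.4  -71.3]
-166 side [-14.9  13.8] z 69.5
-141 side [-15.1  14.2] z 61.7
-116 side [-15.   14.3] z 56.7
-91 side [-14.1  13.9] z 51.7
blue 1914 along [-99.1 -53.4]
-91 side [-21.1  21.5] z 7.9
-66 side [-21.3  21.3] z 7.7
```

View pics/wrist5.png

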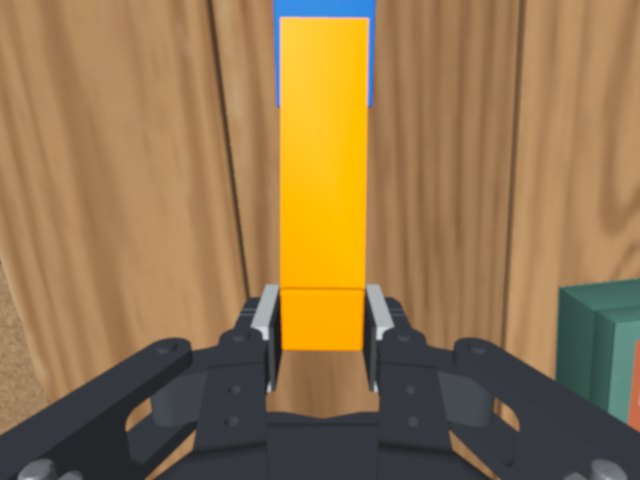

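Aligned: the wedge spans x 279-367 and is centred over the packer (275-375), nose 71 mm short of the foot centre. I'll lower it to just above the packer and estimate the foot's height from the side view.

Request:
{"api": "servo_tool", "payload": {
  "steps": [
    [0,0.0005,0.01,0,0,0,0.02],
    [0,0,0.01,0,0,0,0.02],
    [0,0,0.01,0,0,0,0.02],
    [0,0,0.005,0,0,0,0.02],
    [0,0,0.0025,0,0,0,0.02],
    [0,0,0,0,0,0,0.02],
    [0,0,0,0,0,0,0.02]
  ],
  "squeeze": 25
}}

```text
t: 17.47
position: [0.5041, -0.0548, 0.0155]
eef_rot: [-0.0, 0.733, 0.681, -0.0]
contact_force: [0.1, 0.1, -1.0]
opening: 0.338
finger_force: 39.8
```

Request:
{"api": "servo_tool", "payload": {
  "steps": [
    [0.008,0,0,0,0,0,0.02],
    [0.01,0,0,0,0,0,0.02],
    [0.01,0,0,0,0,0,0.02],
    [0.01,0,0,0,0,0,0.02],
    [0.01,0,0,0,0,0,0.02],
    [0.006,0,0,0,0,0,0.02],
    [0.003,0,0,0,0,0,0.02],
    [0,0,0,0,0,0,0.02]
  ]
}}

```text
t: 18.13
position: [0.5084, 0.0033, 0.0157]
eef_rot: [-0.0, 0.732, 0.681, 0.0]
contact_force: [-0.3, 0.0, -1.7]
opening: 0.342
finger_force: 39.8
```

```bash
python3 wp.py w6.png; python3 - <<'E'
from st import *
c=cap('side','s6.png');P=pts(c)*1000
w=P.reshape(-1,3);S=(w[:,:2]-F)@d;N=(w[:,:2]-F)@e
for a in range(6,60,3):
    g=(abs(S)<18)&(abs(N)<18)&(w[:,2]>a-1.5)&(w[:,2]<a+1.5)
    if g.sum(): print(a,g.sum(),S[g].mean().round(1),N[g].min().round(1),N[g].max().round(1),c['frame'].reshape(-1,3)[g].mean(0).round())
u,v=map(int,pix(c,[F[0]/1000,F[1]/1000,.02]));print(u,v)
cv2.imwrite('pics/s6c.png',cv2.resize(c['frame'][v-34:v+26,u-40:u+40,::-1],(800,600),interpolation=cv2.INTER_CUBIC))
for h in(7,13,17,21.5,52,72): print(h,pix(c,[F[0]/1000,F[1]/1000,h/1000]))
E
```

```text
TCP along -116.4 side 0.1 z 0.0157
turn [ 0.0001 -0.0003  0.0021] shift before turn [-0.0586 -0.0002 -0.0443] after [-0.0586 -0.0001 -0.0443] q [-0.48  0.62  0.51  2.1  -0.57  0.56  0.38] F [-0.3  0.  -1.7] pos [0.5084 0.0033 0.0157] t 18.1333
orange 27083 along [-125.7  -12.7]
-116 side [-14.3  14.5] z 31.9
-91 side [-14.2  14.6] z 25.9
-66 side [-14.   14.2] z 21.0
-41 side [-13.9  14.3] z 16.1
-16 side [-9.8 14.4] z 11.3
blue 7320 along [-95.8  -5.7]
-91 side [-21.1  21.6] z 7.8
-66 side [-21.2  21.3] z 7.7
-41 side [-21.4  21.2] z 7.8
-16 side [-21.3  21.2] z 7.7
TCP along -117.3 side 0.1 z 0.0157
turn [0.0001 0.0002 0.0011] shift before turn [-0.0577 -0.0002 -0.0443] after [-0.0577 -0.0001 -0.0443] q [-0.48  0.62  0.51  2.1  -0.57  0.56  0.38] F [ 0.1 -0.3 -1.3] pos [0.5084 0.0024 0.0157] t 18.1833
6 10 7.6 -16.6 3.0 [ 83.  93. 180.]
9 10 -0.7 -18.0 -0.2 [ 99.  98. 187.]
33 2 -0.3 -2.4 0.8 [90. 92. 98.]
39 5 -8.6 -7.5 -1.2 [127. 128. 135.]
42 3 -4.6 -7.0 -3.4 [141. 142. 151.]
45 2 -9.6 -7.5 -1.3 [132. 134. 142.]
48 4 -8.8 -8.9 -1.7 [110. 110. 113.]
51 4 -12.5 -12.4 -2.0 [128. 112.  90.]
54 3 -15.4 -10.7 -2.9 [157. 134. 100.]
57 3 -15.4 -6.2 -2.1 [185. 156. 110.]
273 236
7 (np.float64(274.1759002852587), np.float64(240.53827186199499))
13 (np.float64(274.0785025840069), np.float64(238.50006253766523))
17 (np.float64(274.01341435534073), np.float64(237.13798280820043))
21.5 (np.float64(273.9400399908816), np.float64(235.6025018688627))
52 (np.float64(273.4384958923453), np.float64(225.10685520512422))
72 (np.float64(273.1055596162687), np.float64(218.13960840581197))
```

View pics/s6c.png

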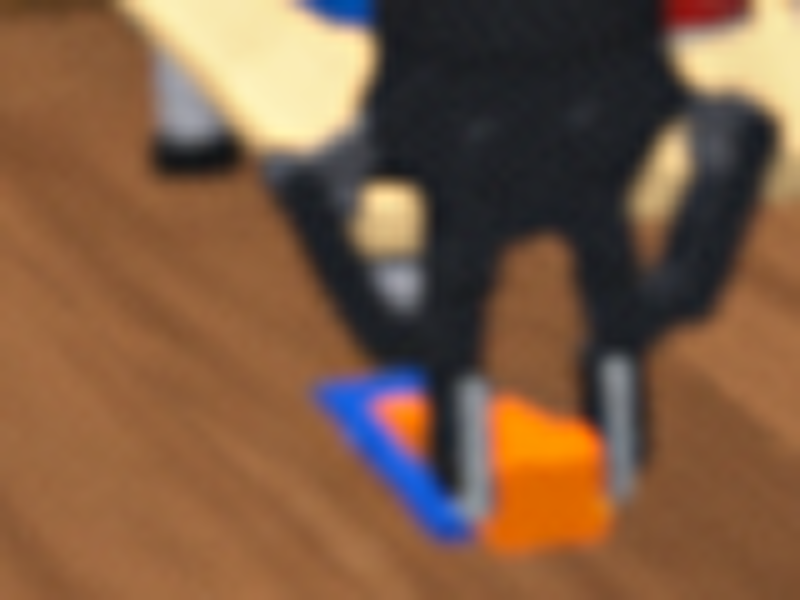

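The gripper hides the foot in this crop, so I'll measure the foot's lower edge in the earlier side picture instead.

```bash
python3 - <<'E'
from st import *
c=cap('side');im=cv2.imread('pics/side0.png')
M=np.linalg.inv(c['world_to_cam']);k=M[:2,3]*1000-F;k/=np.linalg.norm(k)
for u in range(270,279): print(u,im[222:242,u].max(1))
for h in(10,13,16,19,21.5,25): print(h,np.round(pix(c,np.r_[F+15*k,h]/1000),1))
E
```

```text
TCP along -117.8 side 0.1 z 0.0157
turn [0.0001 0.0004 0.0001] shift before turn [-0.0572 -0.0001 -0.0443] after [-0.0572 -0.0001 -0.0443] q [-0.48  0.62  0.51  2.1  -0.57  0.56  0.38] F [ 0.2 -0.3 -1. ] pos [0.5083 0.0019 0.0157] t 18.2333
270 [240 229 212 206 185 139 121 139 141 126  94  63  37  28  42  83 119 135
 134 134]
271 [240 229 216 208 186 136 116 152 158 138  99  61  37  27  31  70 115 135
 136 135]
272 [238 227 217 210 189 133 118 155 165 151 120  80  44  28  31  69 114 132
 138 134]
273 [235 224 214 214 192 137 120 155 164 151 130  88  49  31  33  66 113 132
 135 137]
274 [233 220 214 211 190 135 119 152 157 142 116  81  43  27  35  71 114 134
 138 137]
275 [231 218 210 205 173 119 121 143 141 123  92  59  33  25  38  80 117 134
 138 137]
276 [226 217 209 198 154 106 108 125 125 108  76  44  25  22  43  86 121 136
 137 138]
277 [222 213 209 194 146 104 113 127 127 115  90  54  32  30  60  99 127 133
 134 137]
278 [217 210 208 192 144 115 127 137 134 126 112  83  58  62  87 113 129 135
 136 135]
10 [274.2 241.4]
13 [274.2 240.4]
16 [274.1 239.3]
19 [274.1 238.3]
21.5 [274.  237.4]
25 [274.  236.2]
```

Request:
{"api": "servo_tool", "payload": {
  "steps": [
    [0.005,0,0,0,0,0,0.02],
    [0.006,0,0,0,0,0,0.02],
    [0.006,0,0,0,0,0,0.02],
    [0.006,0,0,0,0,0,0.02],
    [0.004,0,0.0005,0,0,0,0.02],
    [0,0,0.0003,0,0,0,0.02],
    [0,0,0,0,0,0,0.02],
    [0,0,0,0,0,0,0.02]
  ],
  "squeeze": 25
}}

```text
t: 18.95
position: [0.5109, 0.0294, 0.0155]
eef_rot: [0.0, 0.732, 0.681, 0.001]
contact_force: [-0.9, -1.2, 5.6]
opening: 0.34
finger_force: 40.6
```

Request:
{"api": "servo_tool", "payload": {
  "steps": [
    [0.001,0,0,0,0,0,0.02],
    [0.001,0,0,0,0,0,0.02],
    [0.001,0,0,0,0,0,0.02],
    [0.001,0,0,0,0,0,0.02],
    [0.001,0,0,0,0,0,0.02],
    [0,0,0,0,0,0,0.02]
  ]
}}

```text
t: 19.45
position: [0.5115, 0.033, 0.0155]
eef_rot: [0.001, 0.733, 0.681, 0.0]
contact_force: [-0.2, -3.4, 5.8]
opening: 0.339
finger_force: 40.6
```

Request:
{"api": "servo_tool", "payload": {
  "steps": [
    [0.001,0,-0.0003,0,0,0,0.02],
    [0.001,0,0,0,0,0,0.02],
    [0.001,0,0,0,0,0,0.02],
    [0.001,0,0,0,0,0,0.02],
    [0,0,0,0,0,0,0.02]
  ],
  "squeeze": 20
}}

```text
t: 19.87
position: [0.5115, 0.0376, 0.0156]
eef_rot: [0.001, 0.733, 0.681, 0.0]
contact_force: [-0.7, -3.2, 5.4]
opening: 0.344
finger_force: 40.5
```

Request:
{"api": "servo_tool", "payload": {
  "steps": [
    [0.001,0,-0.0004,0,0,0,0.02],
    [0.001,0,0,0,0,0,0.02],
    [0.001,0,0,0,0,0,0.02],
    [0.001,0,0,0,0,0,0.02],
    [0,0,0,0,0,0,0.02]
  ]
}}

```text
t: 20.28
position: [0.5113, 0.0424, 0.0156]
eef_rot: [-0.0, 0.732, 0.681, 0.0]
contact_force: [-0.1, -1.7, 2.7]
opening: 0.339
finger_force: 40.1
```

```bash
python3 wp.py w7.png | grep -v go
```

```text
TCP along -77.2 side 0.2 z 0.0156
turn [ 0.     -0.0001  0.0006] shift before turn [-0.0978 -0.0002 -0.0444] after [-0.0978 -0.0001 -0.0444] q [-0.56  0.63  0.52  2.09 -0.58  0.56  0.3 ] F [-0.1 -1.7  2.7] pos [0.5113 0.0424 0.0156] t 20.2833
orange 15203 along [-86.9  -9.6]
-66 side [-14.3  14.5] z 31.4
-41 side [-14.   14.3] z 23.6
blue 1165 along [-70.1 -22.4]
-66 side [-21.2 -17.9] z 7.7
-41 side [-21.5 -17.4] z 7.8
blue 1070 along [-69.9  -9.6]
-66 side [18.4 21.5] z 7.7
-41 side [17.6 21.4] z 7.6
```

Request:
{"api": "servo_tool", "payload": {
  "steps": [
    [0.001,0,0,0,0,0,0.02],
    [0.001,0,0,0,0,0,0.02],
    [0.001,0,0,0,0,0,0.02],
    [0.001,0,0,0,0,0,0.02],
    [0,0,0,0,0,0,0.02]
  ]
}}

```text
t: 20.75
position: [0.5116, 0.0463, 0.0156]
eef_rot: [-0.0, 0.732, 0.681, 0.0]
contact_force: [0.3, -0.6, 2.6]
opening: 0.339
finger_force: 40.1
```

Request:
{"api": "servo_tool", "payload": {
  "steps": [
    [0.001,0,0,0,0,0,0.02],
    [0.001,0,0,0,0,0,0.02],
    [0.001,0,0,0,0,0,0.02],
    [0.001,0,0,0,0,0,0.02],
    [0,0,0,0,0,0,0.02]
  ]
}}

```text
t: 21.17
position: [0.5119, 0.0503, 0.0156]
eef_rot: [-0.0, 0.732, 0.681, 0.0]
contact_force: [0.8, -1.5, 2.1]
opening: 0.34
finger_force: 40.1
```

Request:
{"api": "servo_tool", "payload": {
  "steps": [
    [0.001,0,0,0,0,0,0.02],
    [0.001,0,0,0,0,0,0.02],
    [0.001,0,0,0,0,0,0.02],
    [0,0,0,0,0,0,0.02]
  ]
}}

```text
t: 21.5
position: [0.5121, 0.0533, 0.0156]
eef_rot: [-0.0, 0.732, 0.681, 0.0]
contact_force: [1.3, -1.1, 1.8]
opening: 0.338
finger_force: 40.1
```

Request:
{"api": "servo_tool", "payload": {
  "steps": [
    [0.001,0,0,0,0,0,0.02],
    [0.001,0,0,0,0,0,0.02],
    [0.001,0,0,0,0,0,0.02],
    [0,0,0,0,0,0,0.02]
  ]
}}

```text
t: 21.83
position: [0.5123, 0.0562, 0.0156]
eef_rot: [-0.0, 0.732, 0.681, 0.0]
contact_force: [0.0, -0.5, 1.7]
opening: 0.339
finger_force: 40.1
```

Request:
{"api": "servo_tool", "payload": {
  "steps": [
    [0.001,0,0,0,0,0,0.02],
    [0.001,0,0,0,0,0,0.02],
    [0,0,0,0,0,0,0.02]
  ]
}}

```text
t: 22.08
position: [0.5124, 0.0582, 0.0156]
eef_rot: [-0.0, 0.732, 0.681, 0.0]
contact_force: [0.3, -1.2, 2.1]
opening: 0.34
finger_force: 40.0
```

Request:
{"api": "servo_tool", "payload": {
  "steps": [
    [0.001,0,0,0,0,0,0.02],
    [0.001,0,0,0,0,0,0.02],
    [0,0,0,0,0,0,0.02]
  ]
}}

```text
t: 22.33
position: [0.5126, 0.0598, 0.0156]
eef_rot: [0.0, 0.732, 0.681, -0.0]
contact_force: [-0.3, -2.9, 1.5]
opening: 0.344
finger_force: 40.1
```

Request:
{"api": "servo_tool", "payload": {
  "steps": [
    [0.001,0,0,0,0,0,0.02],
    [0,0,0,0,0,0,0.02],
    [0,0,0,0,0,0,0.02]
  ]
}}

```text
t: 22.58
position: [0.5126, 0.0603, 0.0156]
eef_rot: [0.0, 0.733, 0.681, -0.0]
contact_force: [-0.6, -5.2, 2.0]
opening: 0.338
finger_force: 40.1
```

Request:
{"api": "servo_tool", "payload": {
  "steps": [
    [0.0008,0,0,0,0,0,0.02],
    [0,0,0,0,0,0,0.02],
    [0,0,0,0,0,0,0.02]
  ]
}}

```text
t: 22.83
position: [0.5126, 0.0607, 0.0156]
eef_rot: [0.0, 0.733, 0.681, -0.0]
contact_force: [-0.6, -6.3, 2.2]
opening: 0.343
finger_force: 40.1
```

Request:
{"api": "servo_tool", "payload": {
  "steps": [
    [0.001,0,0,0,0,0,0.02],
    [0,0,0,0,0,0,0.02],
    [0,0,0,0,0,0,0.02]
  ]
}}

```text
t: 23.08
position: [0.5127, 0.0609, 0.0156]
eef_rot: [0.001, 0.733, 0.68, -0.001]
contact_force: [-1.0, -7.4, 1.8]
opening: 0.339
finger_force: 40.2
```

Request:
{"api": "servo_tool", "payload": {
  "steps": [
    [0.001,0,0,0,0,0,0.02],
    [0.0005,0,0,0,0,0,0.02],
    [0,0,0,0,0,0,0.02],
    [0,0,0,0,0,0,0.02]
  ]
}}

```text
t: 23.42
position: [0.5126, 0.0611, 0.0156]
eef_rot: [0.001, 0.733, 0.68, -0.001]
contact_force: [-1.5, -10.3, 2.9]
opening: 0.344
finger_force: 40.2
```

It's snug at 10 N. Release and back off.

Request:
{"api": "servo_tool", "payload": {
  "steps": [
    [-0.001,0,0,0,0,0,0.03],
    [0,0,0,0,0,0,0.04],
    [0,0,0,0,0,0,0.048],
    [0,0,0,0,0,0,0.048],
    [0,0,0,0,0,0,0.048],
    [0,0,-0.005,0,0,0,0.048],
    [0,0,-0.01,0,0,0,0.048],
    [-0.005,0,-0.02,0,0,0,0.048]
  ]
}}

```text
t: 24.08
position: [0.5113, 0.0592, 0.0502]
eef_rot: [-0.001, 0.732, 0.681, -0.001]
contact_force: [-0.4, 0.2, 0.2]
opening: 0.559
finger_force: 0.0
```

Request:
{"api": "servo_tool", "payload": {
  "steps": [
    [-0.01,0,-0.03,0,0,0,0.03],
    [-0.01,0,-0.03,0,0,0,0.01],
    [0,0,-0.03,0,0,0,0],
    [0,0,0,0,0,0,0],
    [0,0,0,0,0,0,0],
    [0,0,0,0,0,0,0]
  ]
}}

```text
t: 24.58
position: [0.5107, 0.0389, 0.1409]
eef_rot: [-0.0, 0.732, 0.681, 0.0]
contact_force: [0.0, 1.1, -0.5]
opening: -0.002
finger_force: 0.0
```

```bash
python3 wp.py w8.png; python3 - <<'E'
from st import *
c=cap('wrist');P=pts(c)
for m in comps(masks(c)['black'],300):
    p=P[m]*1000;q=p.mean(0)
    if 60<np.median(p[:,2])<85: print('pad',np.median(p,0).round(1),m.sum(),rect(c,m,.072)[0])
E
```

```text
TCP along -80.7 side -0.2 z 0.1409
turn [ 0.0002 -0.0009  0.0009] shift before turn [-0.0944  0.0001  0.0808] after [-0.0943  0.0002  0.0809] q [-0.71  0.42  0.7   2.05 -0.38  0.8   0.15] F [ 0.   1.1 -0.5] pos [0.5107 0.0389 0.1409] t 24.5833
orange 3365 along [-67.5 -13.2]
-66 side [-13.9  13.5] z 31.7
-41 side [-13.2  14. ] z 27.4
-16 side [-13.2  13.9] z 23.0
blue 2505 along [-96.  -13.2]
-91 side [-20.5  21. ] z 7.8
-66 side [-20.9  21.3] z 7.6
-41 side [-21.   20.7] z 7.8
TCP along -80.9 side -0.6 z 0.1402
turn [-0.0011 -0.0002  0.0009] shift before turn [-0.0941  0.0006  0.0802] after [-0.0941  0.0006  0.0802] q [-0.71  0.42  0.7   2.05 -0.38  0.8   0.15] F [-0.8  0.3 -0.4] pos [0.5103 0.0388 0.1402] t 24.6333
```

View pics/w8.png

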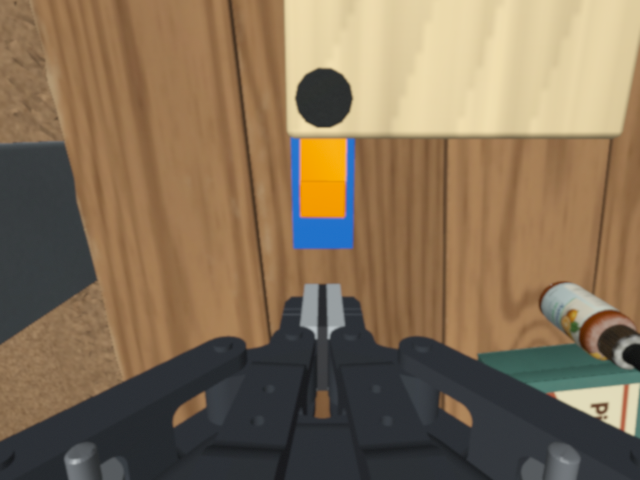

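The view shows both shims in line under the corner, the black pad at (324,98), and the fingers shut.

```bash
python3 - <<'E'
from st import *
c=cap('wrist');g=c['frame'].max(2)<75;n=max((m for m in comps(g,300) if m[97,324]),key=lambda m:m.sum())
r,w=rect(c,n,.072);print(r,n.sum(),np.median((pts(c)[n]*1000)[:,2]))
P=pts(c)*1000;b=P[300//3:101,380:420].reshape(-1,3)
print('board z near',np.median(P[90:110,400:500,2]))
x,y=r[0];go(x,y,90,85.8)
E
```

```text
TCP along -81.0 side -0.7 z 0.1398
turn [-0.0017  0.0003  0.0008] shift before turn [-0.0939  0.0008  0.0799] after [-0.094   0.0007  0.0798] q [-0.71  0.42  0.7   2.05 -0.38  0.8   0.15] F [-0.2 -0.2  0. ] pos [0.5102 0.0386 0.1398] t 24.6833
((517.5403442382812, 122.00306701660156), (27.27512550354004, 27.413347244262695), 85.8966064453125) 2468 72.79274972961574
board z near 68.795749512489
turn [-0.0019  0.0007  0.0006] shift before turn [0.0839 0.0014 0.0496] after [0.0838 0.0012 0.0497] q [-0.71  0.42  0.7   2.05 -0.38  0.8   0.15] F [-0.4 -0.2  0.1] pos [0.5102 0.0385 0.1397] t 24.7333
```

Request:
{"api": "servo_tool", "payload": {
  "steps": [
    [0.025,0.001,0,0,0,0,0],
    [0.03,0,0.01,0,0,0,0],
    [0.027,0,0.02,0,0,0,0],
    [0,0,0.02,0,0,0,0],
    [0,0,0.008,0,0,0,0],
    [0,0,0.004,0,0,0,0],
    [0,0,0,0,0,0,0],
    [0,0,0,0,0,0,0]
  ]
}}

```text
t: 25.4
position: [0.5184, 0.1186, 0.0789]
eef_rot: [0.0, 0.733, 0.68, -0.0]
contact_force: [0.4, 0.0, 0.7]
opening: -0.001
finger_force: 0.0
```

Request:
{"api": "servo_tool", "payload": {
  "steps": [
    [0,0,0.001,0,0,0,0],
    [0,0,0.001,0,0,0,0],
    [0,0,0.001,0,0,0,0],
    [0,0,0,0,0,0,0]
  ]
}}

```text
t: 25.73
position: [0.5182, 0.12, 0.0759]
eef_rot: [0.0, 0.733, 0.681, 0.0]
contact_force: [-0.5, 0.1, -0.4]
opening: -0.001
finger_force: 0.0
```

Request:
{"api": "servo_tool", "payload": {
  "steps": [
    [0,0,0.001,0,0,0,0],
    [0,0,0.001,0,0,0,0],
    [0,0,0.001,0,0,0,0],
    [0,0,0.001,0,0,0,0],
    [0,0,0,0,0,0,0]
  ]
}}

```text
t: 26.15
position: [0.518, 0.1201, 0.0721]
eef_rot: [-0.0, 0.732, 0.681, 0.0]
contact_force: [-2.1, -0.1, 6.8]
opening: 0.0
finger_force: 3.4
```

Fz is 6.8 N, firm enough. I'll hold it there, then lift off.

Request:
{"api": "servo_tool", "payload": {
  "steps": [
    [0,0,0.0002,0,0,0,0],
    [0,0,0,0,0,0,0],
    [0,0,0,0,0,0,0],
    [0,0,0,0,0,0,0],
    [0,0,0,0,0,0,0],
    [0,0,0,0,0,0,0],
    [0,0,0,0,0,0,0],
    [0,0,0,0,0,0,0]
  ]
}}

```text
t: 26.82
position: [0.518, 0.1201, 0.0721]
eef_rot: [-0.0, 0.732, 0.681, 0.0]
contact_force: [-2.2, -1.8, 8.4]
opening: 0.005
finger_force: 4.3
```

Request:
{"api": "servo_tool", "payload": {
  "steps": [
    [0,0,-0.002,0,0,0,0],
    [0,0,-0.005,0,0,0,0],
    [0,0,-0.02,0,0,0,0],
    [-0.02,0,-0.03,0,0,0,0],
    [-0.03,0,-0.025,0,0,0,0],
    [-0.03,0,0,0,0,0,0],
    [0,0,0,0,0,0,0],
    [0,0,0,0,0,0,0]
  ]
}}

```text
t: 27.48
position: [0.5122, 0.0386, 0.1541]
eef_rot: [0.0, 0.734, 0.679, 0.001]
contact_force: [0.1, 0.9, 0.3]
opening: 0.003
finger_force: 0.0
```

```bash
python3 wp.py w9.png
```

```text
TCP along -80.9 side 1.3 z 0.1541
turn [ 0.001  -0.0006 -0.0036] shift before turn [-0.0941 -0.001   0.094 ] after [-0.0941 -0.0013  0.0941] q [-0.73  0.4   0.72  2.04 -0.36  0.83  0.13] F [0.1 0.9 0.3] pos [0.5122 0.0386 0.1541] t 27.4833
orange 3039 along [-67.1 -13.3]
-66 side [-13.6  13.7] z 31.7
-41 side [-13.4  13.8] z 27.3
-16 side [-13.3  13.7] z 23.0
blue 2249 along [-96.1 -19.4]
-91 side [-19.9  21.2] z 7.7
-66 side [-20.9  20.9] z 7.6
-41 side [-21.   20.6] z 7.6
```

```bash
python3 -c "
from plant import env
print(env.sign_off())"
```

```text
the job is handed in; nothing more can be done
None
```

The job is handed in, though no verdict came back: the packer's nose is about 22 mm and the wedge's thin end about 43 mm past the foot's centre, the wedge went snug at about 10 N, and the corner pad stayed at its rest height under about 8 N.

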